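# Load a cardboard tube into the bench gauge and lock the carriage

### The arm

A 7-joint arm with a two-finger parallel gripper is mounted at the origin on the work surface. World frame = base frame: x ahead of the robot, y to its left, z up, the work surface at z = 0. Lengths are in mm, angles in rad, forces in N, time in s.
With the tool pointing down it reaches from about 400 to 925 mm from the base axis. Payload 5.6 kg.
Tool frame: the origin (TCP) lies between the finger pads; the fingertips stand 25 mm ahead of it and the grasp point (between the pads) lies 6 mm ahead of it; z points along the fingers, y is the line along which they close (so a half turn about z gives the same grasp; the last joint's range is limited). The gripper opens to 85 mm and grips with 20 to 120 N. Pads are 22 mm wide; open, the fingers measure 114 mm over their backs; the gripper's body (76 mm by 85 mm) begins 54 mm behind the grasp point. The pads swing forward as they close: fully open they stand 13 mm farther back than shut.
Start: joints at [-0.043, 0.468, -0.012, 1.603, 0.006, 1.071, -0.056], TCP at [650.006, -0.042, 256.29] pointing down, gripper open.
Joint ranges: [-2.53, 2.53], [-0.31, 2.02], [-1.57, 1.55], [0.28, 2.44], [-1.29, 4.43], [0.15, 1.84], [-2.92, 2.92]. Speed limits (rad/s): [2.57, 2.57, 3.14, 3.14, 3.14, 3.14, 3.14].

### API

Orientations are given as a unit quaternion [x, y, z, w].
In Python, from bench import arm gives the robot as it stands. The module is installed in compiled form; this text tells all that it offers.
- The arm moves only by the tool apply_moves, never from a script. Its argument "motion" is a list of rows, each a list of 5 numbers: the opening, from -1 (shut) to 1 (fully open), then the shift along the tool's x, y, z each as a share of 40 mm, from -1 to 1, then the turn about the tool's z as a share of 5 degrees, from -1 to 1. In form: [[hand, x, y, z, turn], ...]. A call has 1 to 12 rows; each row shifts and turns the commanded pose from where the row before left it, along the tool's axes as they then stand; what a row does not reach is not made up. A row lasts 1/8 s, in which the tool goes at most 62.5 mm and 10.7 degrees, less where a joint would pass 70% of its speed; a pose out of reach is approached as far as the arm can. A call with a number of a shift or a turn outside -1 to 1 is refused whole. A call with a gripper value outside its range is refused whole. The fingers move at their own pace and stop on an object; the grip force is fixed at half the most. Time passes only in rows, so rows that do not move let the fingers close. It gives the time, the measured TCP pose, the force, the opening and the grip force at its end, in the units of the state.
- arm.get_state(): the state, without advancing time (a new reading comes with each control period).
- arm.grab_frame(name): name is "scene" or "side" or "wrist"; returns the picture (480x640x3 uint8, red, green, blue); there is no depth.
- arm.calibration(name): a dict with "fx", "fy", "cx", "cy" (pixels), "pose" (4x4, takes a point from camera to world coordinates). Camera axes: x right, y down, z forward; pixel columns grow to the right and rows downward; lengths in mm; the calibration is good to about 2 mm. The wrist camera is an equidistant fisheye: a pixel r from the principal point sees the ray r / f radians off the axis. A picture is of the moment at which its call begins: read the wrist's pose just before it. calibration takes no time and is no camera call; for the wrist camera it gives the pose at the moment of the call.
- arm.sign_off(): hands the job in; it is judged then, once.
Trained networks look in the newest picture that a camera, given by its name, has taken for a name from the list of things; names that differ only in an ending like _2 or _b are one class to them, and where a whole thing is asked for, a point or a joint stands for the part that bears it (a point fixed in the world has none). Each returns a list of dicts, best first, with "p" (0 to 1); they miss things now and then, are a little off and sometimes report something else, mostly with a low value. They report only what shows in the picture. A call takes as long as a camera call. They do not tell look-alikes from the thing itself.
- arm.spot_in(camera, query): "point" ([x, y, z] in mm, in the coordinates of the camera as it stood for that picture, good to about 4 mm: the middle of the surface that is visible of it).
- arm.outline_of(camera, query): "pixels" (480x640 bool, what is visible of it).
The state is a dict: "time_s": time; "joint_positions": joint angles; "qvel": joint speeds; "tau": joint torques, N m; "ee_pos": TCP position; "eef_rot": TCP orientation; "wrist_force": force on the tool from outside, world axes, zero at the start; "ft_torque": the same for the moment, N m; "opening": finger opening in mm; "grip_force": force on a finger pad.
Only numpy, scipy, OpenCV 4.12 (cv2) and the standard library are available. Lean on these libraries where they do the work, as an engineer would, in place of code of your own. Each camera call takes 0.05 s, during which the arm holds its last target. There are 200 camera calls.

### The job

Load the cardboard tube into the gauge: push the carriage along its track so that it drives the tube into the hood, until the tube meets the stop hidden inside and the carriage's sprung pad is pressed about half-way in against the tube's end - snug, but never pushed in hard to the bottom of its travel. Then swing the carriage's locking lever all the way over to its other end without losing that snug hold, and leave the spare core, the jar and the weight standing where they are.

Things in the scene. Friction and masses are not known exactly. Their poses are not given: they have to be found in the camera images.
- gauge: Fixed bench gauge: grey bed 170 x 580 mm, 20 mm thick, origin on the bench under the track's centre line. The track and trough run along its y axis (x = 0); bed y = -270 to 310 mm, white hood (136 mm wide, top 130 mm above the bench, mouth 76 mm wide) y = 160 to 310 mm; +y is into the hood. Inside, unseen, a stop face lies somewhere from y = 200 to 260 mm, different each time.
- carriage (a joint): Travel of the aluminium carriage, m: 0 to 0.275, growing towards the hood. Its centre is at gauge x = 0, y = -0.18 + this. Block 150 (x) by 90 mm (y), top 68 mm above the bench. It stays where left; drags with 11 N. In front a black rubber pad, 40 mm across, 50 mm above the bench, on a spring: face 65 mm ahead of the centre when free, travel 9 mm; 1 N when free, 6.5 N half-way, 12 N at the bottom.
- push_plate (a point): Centre of the rear face (looking to gauge -y; the face to push) of the carriage's upright plate, 70 mm wide, 12 mm thick, standing 67 to 139 mm above the bench. The point is 119 mm above the bench, 30 mm ahead of the carriage's centre. Behind the plate all is lower than 82 mm but the lever's knob.
- lever (a joint): Angle of the carriage's locking lever, rad: 0 unlocked, 1.571 fully locked. Upright pivot on the centre line, 18 mm behind (-y) the carriage's centre. At angle a the arm points along (-cos(0.349+a), -sin(0.349+a)) in the gauge's x, y: it swings from the gauge's -x side round behind the carriage towards +x. It needs about 1.5 N at the knob and stays where it is left.
- lever_knob (a point): Middle of the lever's upright black knob, a cylinder 20 mm across standing from 72 to 127 mm above the bench, 85 mm from the pivot; this point is 104 mm above the bench.
- tube: Cream cardboard tube, 60 mm across, 140 mm long, about 150 g, lying loose in the trough along the gauge's y axis between the carriage and the hood. Origin at its middle on its axis, 50 mm above the bench; its y axis runs along its length.
- spare_core: Cream spare core standing upright beside the gauge, 80 mm across, 120 mm high. Origin at the centre of its foot. Leave alone.
- jar: White plastic jar standing beside the gauge, 68 mm across, 90 mm high. Origin at the centre of its foot. Leave alone.
- weight: Steel calibration weight with a neck and knob standing beside the gauge, 50 mm across, 68 mm high. Origin at the centre of its foot. Leave alone.
There are look-alikes about, which are no part of the job. Leave any green or turquoise look-alike of the tube alone.

How it is judged (in metres and radians):
On the way, in this order (a step that is already met when the one before it is completed fails the run):
1. the tube is held snugly between the sprung pad and the hidden stop (3 to 9.5 N) (contact force between carriage and tube between 3 and 9.5 N and y of tube in the frame of gauge above 0.12 m), for 0.3 s.
2. the locking lever is swung over to its locked end (value of joint lever above 1.42 rad), for 0.2 s.
At the end, for the whole second after the job is handed in: The tube lies in the hood against the hidden stop, at rest, with the carriage's sprung pad pressing on it with 3 to 9.5 N (pad about 1.5 to 7 mm of its 9 mm pressed in); the lever is within 0.15 rad of its locked end (all of step 1 and value of joint lever above 1.42 rad and linear speed of tube below 0.01 m/s and velocity of joint carriage between -0.005 and 0.005 m/s); the robot touches nothing.
It fails at once if the pad is driven hard against the tube (over 15 N) (contact force between carriage and tube above 15 N).
It fails at once if a bystander is moved more than 20 mm or tipped over (distance of any of spare_core, jar, weight from where it was at the start of the episode above 0.02 m or angle between any of spare_core, jar, weight's own z axis and vertical above 0.3 rad).
It also fails if it takes over 56 s, if anything falls off the work surface, if the arm or the gripper's body presses on something with over 40 N, if the wrist force passes 120 N, or if a joint passes its speed limit or range.

## Working session

There is one attempt and no reset: what is moved stays moved. The work goes in short steps, Python scripts to look and compute and a tool call to move; the robot and the scene stay as the last step left them, time stands still between calls to the robot, and variables do not carry over. Pictures are saved under pics/ and viewed, at most 10 in all, crops included, and the job is handed in when it is done.

Besides the shell and the picture viewer there is one more tool, called after "Call:" by a JSON object that holds its "name" and its "arguments", one argument or row to a line. apply_moves: Moves the arm, as the interface text tells. Its arguments: {"type":"object","properties":{"motion":{"type":"array"}},"required":["motion"]}

```bash
mkdir -p pics; cat > h.py <<'E'
import numpy as np, cv2
from bench import arm
def w(c,p):
    T=np.array(arm.calibration(c)["pose"]); return T[:3,:3]@np.array(p)+T[:3,3]
E
python3 - <<'E'
from h import *
s=arm.get_state(); print(s["time_s"],s["ee_pos"],s["eef_rot"],s["wrist_force"])
fr=[]
for c in ["scene","side"]:
    f=arm.grab_frame(c); cv2.imwrite(f"pics/{c}0.png",f[:,:,::-1])
    for q in ["gauge","carriage","push_plate","lever","lever_knob","tube","spare_core","jar","weight"]:
        for d in arm.spot_in(c,q)[:3]: print(c,q,round(d["p"],2),w(c,d["point"]).round(0))
E
```

```text
0.0 [ 6.49460680e+02 -5.30634578e-02  2.55316729e+02] [ 7.07123459e-01  7.07089511e-01 -6.88805511e-04 -6.02354662e-04] [ 0.23988223 -0.68798014  0.42854301]
scene gauge 0.81 [555. 143.  36.]
scene carriage 0.94 [ 556. -175.   65.]
scene carriage 0.38 [ 487. -195.   80.]
scene push_plate 0.85 [ 553. -176.   73.]
scene push_plate 0.15 [555. 142.  30.]
scene lever_knob 0.56 [ 487. -197.   79.]
scene tube 0.72 [ 232. -163.   45.]
scene tube 0.64 [532.  59.  75.]
scene tube 0.57 [741. 261.  55.]
scene spare_core 0.76 [ 737. -112.   73.]
scene jar 0.68 [362. 204.  80.]
scene weight 0.82 [727. 117.  45.]
side gauge 0.59 [472. 197.  70.]
side carriage 0.65 [ 494. -122.   75.]
side push_plate 0.7 [ 494. -121.   74.]
side lever_knob 0.94 [ 451. -210.   82.]
side tube 0.83 [501.  66.  74.]
side tube 0.81 [ 260. -196.   50.]
side spare_core 0.81 [709. -94.  81.]
side jar 0.57 [337. 215.  67.]
side weight 0.7 [701. 120.  47.]
```

View pics/scene0.png

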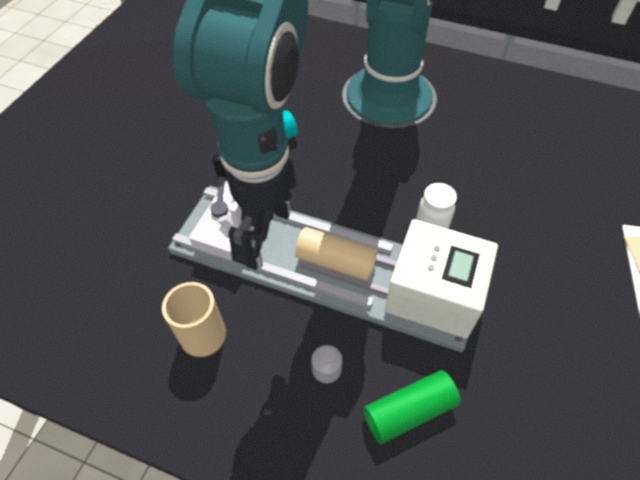

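View pics/side0.png

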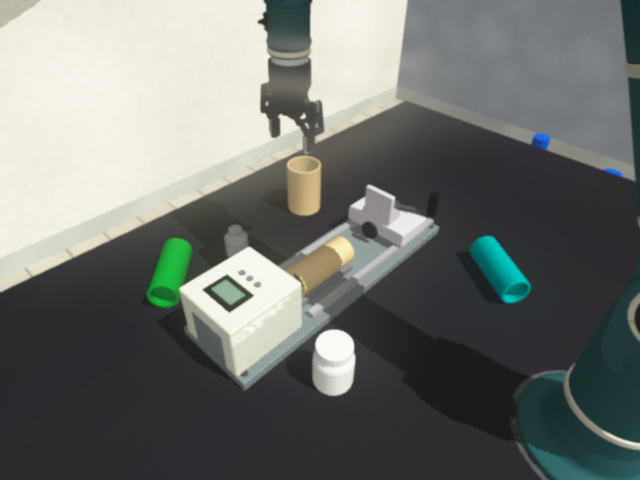

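```bash
python3 - <<'E'
from h import *
a=cv2.imread("pics/scene0.png");b=cv2.imread("pics/side0.png")
A=cv2.resize(a[170:350,160:510],(800,411),interpolation=2)
def g(I,x0,y0,W,H,k):
    c=cv2.resize(I[y0:y0+H,x0:x0+W],None,fx=k,fy=k,interpolation=cv2.INTER_CUBIC)
    for x in range(-(-x0//20)*20,x0+W,20):
        cv2.line(c,(int((x-x0)*k),0),(int((x-x0)*k),4 if x%100 else 12),(0,255,255),1)
        cv2.putText(c,str(x),(int((x-x0)*k)+1,14),0,.3,(0,255,255))
    for y in range(-(-y0//20)*20,y0+H,20):
        cv2.line(c,(0,int((y-y0)*k)),(4,int((y-y0)*k)),(0,255,255),1)
        cv2.putText(c,str(y),(5,int((y-y0)*k)+3),0,.3,(0,255,255))
    return c
c1=g(a,160,175,340,180,2.35);c2=g(b,180,180,266,214,3)
cv2.imwrite("pics/c1.png",c1);cv2.imwrite("pics/c2.png",c2[:600,:800]);print(c1.shape,c2.shape)
E
```

```text
(423, 799, 3) (642, 798, 3)
```

View pics/c1.png

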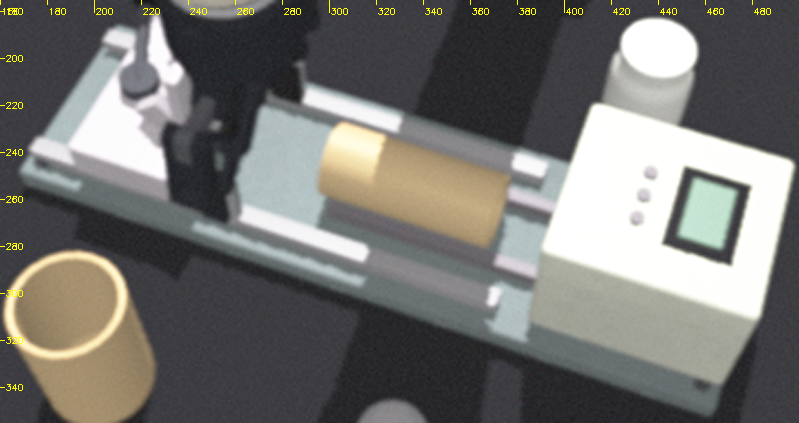

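View pics/c2.png

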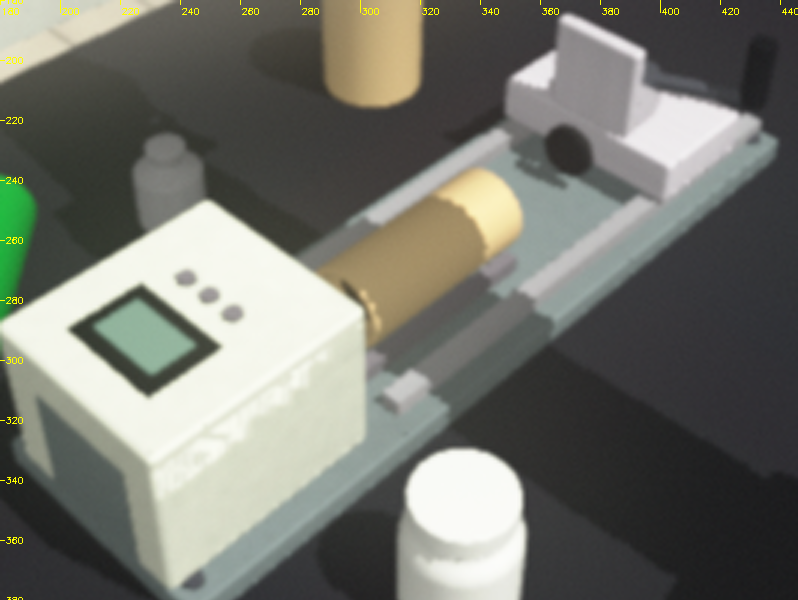

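Scene: the hood top shows corners near (414,219), (497,244), (484,310), (392,280). Side: the corners are near (249,247), (301,283), (229,335), (180,289), with the plate top at (369,185)–(394,197). The lever is on the robot side (−x, unlocked). Now I fit the gauge pose.

```bash
python3 - <<'E'
from h import *
from scipy.optimize import least_squares
P=[("scene",414,218.8,-68,160,130,0),("scene",497.4,244.4,-68,310,130,0),("scene",484.3,310.3,68,310,130,0),("scene",391.9,280.5,68,160,130,0),
("side",249.3,246.7,68,160,130,0),("side",301,283.3,-68,160,130,0),("side",229.3,335,-68,310,130,0),("side",180,289.3,68,310,130,0),
("scene",169.4,248.2,85,-270,20,0),("side",438.7,227.7,-85,-270,20,0),
("side",402.7,235.7,-75,45,68,1),("side",369,185,35,42,139,1),("side",394.3,197.3,-35,42,139,1)]
C={c:arm.calibration(c) for c in("scene","side")}
def res(v):
    x,y,t,q=v;R=np.array([[np.cos(t),-np.sin(t)],[np.sin(t),np.cos(t)]]);r=[]
    for c,u,vv,a,b,z,m in P:
        p=R@[a,b+(m and q-180)]+[x,y];k=C[c];T=np.linalg.inv(np.array(k["pose"]))
        d=T[:3,:3]@[*p,z]+T[:3,3]
        r+=[k["fx"]*d[0]/d[2]+k["cx"]-u,k["fy"]*d[1]/d[2]+k["cy"]-vv]
    return np.array(r)
s=least_squares(res,[540,0,0.,0],loss="soft_l1");print(s.x,res(s.x).reshape(-1,2).round(1))
x,y,t,q=s.x;R=np.array([[np.cos(t),-np.sin(t)],[np.sin(t),np.cos(t)]])
for n,p in dict(plate=(0,q-150),knob0=(-85*np.cos(.349),q-198-85*np.sin(.349)),knob1=(-85*np.cos(1.92),q-198-85*np.sin(1.92))).items(): print(n,R@p+[x,y])
T=np.array(arm.calibration("wrist")["pose"]);print(T.round(2))
E
```

```text
[ 5.17862102e+02  1.13871087e+01  9.76675243e-03 -6.97352894e-01] [[ 0.  -1.9]
 [ 2.8 -2.2]
 [ 0.7  0.2]
 [-0.3  0. ]
 [-0.8 -1. ]
 [ 0.8 -0.2]
 [-0.2 -0.1]
 [-3.3 -1. ]
 [-0.9 -0.8]
 [ 0.7 -1. ]
 [ 2.  -1.2]
 [-1.7 -0.1]
 [-0.2  0.8]]
plate [ 519.33390276 -139.30305679]
knob0 [ 440.2146024  -217.14594818]
knob1 [ 549.66408949 -266.88278417]
[[ 1.0000e+00  0.0000e+00  0.0000e+00  6.4899e+02]
 [ 0.0000e+00 -9.6000e-01 -2.9000e-01  7.4630e+01]
 [ 0.0000e+00  2.9000e-01 -9.6000e-01  3.7397e+02]
 [ 0.0000e+00  0.0000e+00  0.0000e+00  1.0000e+00]]
```

Call:
{"name": "apply_moves", "arguments": {
  "motion": [
    [-1, -0.4, -0.32, 0, 0],
    [-1, -0.7, -0.55, 0, 0],
    [-1, -0.75, -0.6, 0, 0],
    [-1, -0.75, -0.6, 0, 0],
    [-1, -0.75, -0.6, 0, 0],
    [-1, -0.55, -0.42, 0, 0],
    [-1, -0.22, -0.16, 0, 0],
    [-1, 0, 0, 0.7, 0],
    [-1, 0, 0, 0.6, 0],
    [-1, 0, 0, 0, 0],
    [-1, 0, 0, 0, 0]
  ]
}}

```text
time_s: 2.38
ee_pos: [520.6, -164.7, 205.1]
eef_rot: [0.707, 0.707, 0.0, 0.001]
wrist_force: [-0.1, -0.2, -0.2]
opening: 0.0
grip_force: 0.0
```

```bash
python3 - <<'E'
from h import *
s=arm.get_state(); print(s["time_s"],s["ee_pos"],s["eef_rot"],s["wrist_force"])
for c in ["wrist","side","scene"]:
    f=arm.grab_frame(c); cv2.imwrite(f"pics/{c}1.png",f[:,:,::-1])
    for q in ["carriage","push_plate","lever_knob","tube"]:
        for d in arm.spot_in(c,q)[:2]: print(c,q,round(d["p"],2),w(c,d["point"]).round(0))
E
```

```text
2.375 [ 520.61313228 -164.74598952  205.11550316] [7.06980048e-01 7.07233210e-01 3.61947451e-04 5.17399744e-04] [-0.11186284 -0.15908848 -0.19778801]
wrist carriage 0.76 [ 514. -157.   68.]
wrist push_plate 0.58 [ 518. -162.   66.]
wrist lever_knob 0.71 [ 483. -199.   84.]
wrist tube 0.87 [520.  -7.  66.]
wrist tube 0.77 [ 282. -208.   49.]
side carriage 0.69 [ 493. -123.   77.]
side push_plate 0.69 [ 493. -120.   69.]
side lever_knob 0.8 [ 449. -206.   82.]
side lever_knob 0.21 [473. 196.  68.]
side tube 0.81 [502.  64.  73.]
side tube 0.66 [ 258. -198.   51.]
scene carriage 0.72 [ 542. -144.   68.]
scene push_plate 0.79 [ 541. -144.   67.]
scene lever_knob 0.74 [ 511. -187.   77.]
scene lever_knob 0.73 [362. 204.  81.]
scene tube 0.94 [743. 265.  52.]
scene tube 0.85 [ 280. -204.   49.]
```

View pics/wrist1.png

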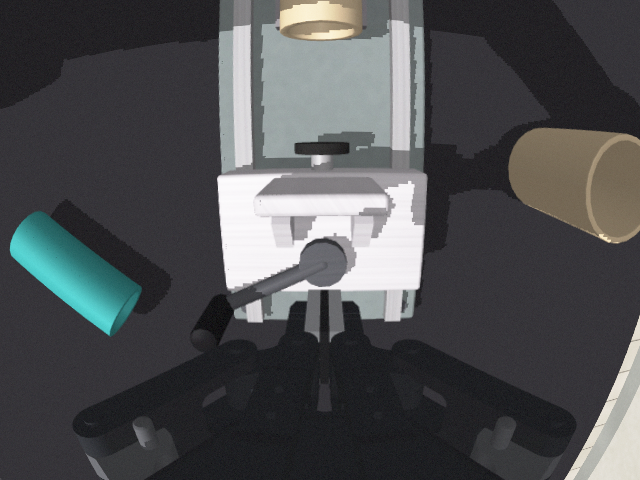

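Wrist: the plate is at rows 178–215, centred on column 321, with the fingers aligned at about 322 and the knob at (208,325). I'll check its position with these pixels.

```bash
python3 - <<'E'
from h import *
k=arm.calibration("wrist");T=np.array(k["pose"])
def hit(u,v,z):
    a,b=(u-k["cx"])/k["fx"],(v-k["cy"])/k["fy"];r=np.hypot(a,b)
    d=T[:3,:3]@[np.sin(r)*a/r,np.sin(r)*b/r,np.cos(r)];return T[:3,3]+d*(z-T[2,3])/d[2]
for n,u,v,z in[("plate rear",321,215,139),("plate front",321,195,139),("plL",255,212,139),("plR",387,212,139),("knobtop",205,339,127),("blk TL",219,176,68),("blk TR",427,176,68),("blkBL",227,290,68),("pivot",323,262,85),("tube end L",321,22,80)]: print(n,hit(u,v,z).round(1))
E
```

```text
plate rear [ 517.5 -132.1  139. ]
plate front [ 517.6 -121.9  139. ]
plL [ 483.9 -130.4  139. ]
plR [ 551.1 -130.4  139. ]
knobtop [ 443.4 -214.7  127. ]
blk TL [ 445.3 -119.8   68. ]
blk TR [ 591.4 -119.7   68. ]
blkBL [ 444.7 -206.8   68. ]
pivot [ 518.4 -177.2   85. ]
tube end L [517.1 -17.   80. ]
```

Call:
{"name": "apply_moves", "arguments": {
  "motion": [
    [-1, 0, 0, 0.6, 0],
    [-1, 0, 0, 0.8, 0],
    [-1, 0, 0, 0.6, 0],
    [-1, 0, 0, 0.2, 0],
    [-1, 0, 0, 0, 0],
    [-1, 0, 0, 0, 0]
  ]
}}

```text
time_s: 3.88
ee_pos: [520.8, -165.0, 117.3]
eef_rot: [0.707, 0.707, 0.0, 0.001]
wrist_force: [0.3, -0.2, -0.2]
opening: 0.1
grip_force: 0.0
```

Call:
{"name": "apply_moves", "arguments": {
  "motion": [
    [-1, 0.25, 0, 0, 0],
    [-1, 0.25, 0, 0, 0],
    [-1, 0.35, 0, 0, 0],
    [-1, 0.35, 0, 0, 0],
    [-1, 0.3, 0, 0, 0],
    [-1, 0.25, 0, 0, 0],
    [-1, 0.25, 0, 0, 0],
    [-1, 0.35, 0, 0, 0],
    [-1, 0.35, 0, 0, 0],
    [-1, 0.35, 0, 0, 0],
    [-1, 0.35, 0, 0, 0],
    [-1, 0.35, 0, 0, 0]
  ]
}}

```text
time_s: 5.38
ee_pos: [519.3, -18.6, 116.9]
eef_rot: [0.708, 0.706, -0.002, 0.001]
wrist_force: [-3.6, -12.7, 5.3]
opening: 0.5
grip_force: 0.0
```

Call:
{"name": "apply_moves", "arguments": {
  "motion": [
    [-1, 0.2, 0, 0, 0],
    [-1, 0.1, 0, 0, 0],
    [-1, 0.1, 0, 0, 0]
  ]
}}

```text
time_s: 5.75
ee_pos: [519.5, -2.6, 116.8]
eef_rot: [0.708, 0.706, -0.002, 0.001]
wrist_force: [-2.3, -12.7, 4.5]
opening: 0.2
grip_force: 0.0
```

```bash
cat > look.py <<'E'
from h import *
import sys
n=sys.argv[1]
f=arm.grab_frame("wrist"); cv2.imwrite(f"pics/wrist{n}.png",f[:,:,::-1])
s=arm.get_state(); print(s["time_s"],s["ee_pos"].round(2) if hasattr(s["ee_pos"],"round") else s["ee_pos"],s["wrist_force"])
E
python3 look.py 2
```

```text
5.8 [519.44  -1.91 116.8 ] [ -2.74698945 -11.1404946    4.69211351]
```

View pics/wrist2.png

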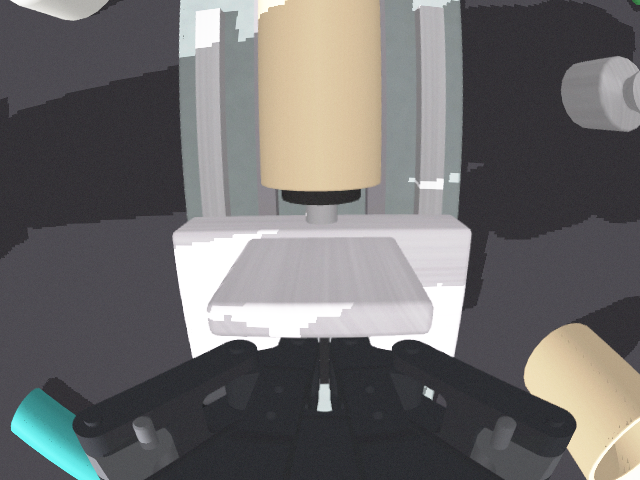

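Wrist: the tube's end (row 186) sits against the black pad (rows 190–203), and the tube is travelling with it. The sliding force is about 12.7 N. I'll go on slowly.

Call:
{"name": "apply_moves", "arguments": {
  "motion": [
    [-1, 0.06, 0, 0, 0],
    [-1, 0.06, 0, 0, 0],
    [-1, 0.06, 0, 0, 0],
    [-1, 0.06, 0, 0, 0],
    [-1, 0.06, 0, 0, 0],
    [-1, 0.06, 0, 0, 0]
  ]
}}

```text
time_s: 6.55
ee_pos: [519.3, 11.6, 116.8]
eef_rot: [0.708, 0.706, -0.002, 0.001]
wrist_force: [-2.2, -12.6, 4.3]
opening: -0.4
grip_force: 0.0
```

Call:
{"name": "apply_moves", "arguments": {
  "motion": [
    [-1, 0.06, 0, 0, 0],
    [-1, 0.06, 0, 0, 0],
    [-1, 0.06, 0, 0, 0]
  ]
}}

```text
time_s: 6.92
ee_pos: [519.3, 18.8, 116.8]
eef_rot: [0.708, 0.706, -0.002, 0.001]
wrist_force: [-2.4, -11.9, 5.6]
opening: -0.5
grip_force: 0.0
```

Call:
{"name": "apply_moves", "arguments": {
  "motion": [
    [-1, 0.06, 0, 0, 0],
    [-1, 0.06, 0, 0, 0]
  ]
}}

```text
time_s: 7.18
ee_pos: [519.2, 23.6, 116.8]
eef_rot: [0.708, 0.706, -0.002, 0.001]
wrist_force: [-2.4, -11.9, 5.2]
opening: 0.2
grip_force: 0.0
```

Call:
{"name": "apply_moves", "arguments": {
  "motion": [
    [-1, 0.06, 0, 0, 0]
  ]
}}

```text
time_s: 7.3
ee_pos: [519.2, 26.0, 116.8]
eef_rot: [0.708, 0.706, -0.002, 0.001]
wrist_force: [-2.3, -13.2, 5.4]
opening: 0.1
grip_force: 0.0
```

Call:
{"name": "apply_moves", "arguments": {
  "motion": [
    [-1, 0.06, 0, 0, 0]
  ]
}}

```text
time_s: 7.42
ee_pos: [519.2, 28.4, 116.8]
eef_rot: [0.708, 0.706, -0.002, 0.001]
wrist_force: [-2.5, -12.6, 5.1]
opening: -0.0
grip_force: 0.0
```

Call:
{"name": "apply_moves", "arguments": {
  "motion": [
    [-1, 0.06, 0, 0, 0],
    [-1, 0.05, 0, 0, 0]
  ]
}}

```text
time_s: 7.68
ee_pos: [519.1, 32.8, 116.8]
eef_rot: [0.708, 0.706, -0.002, 0.001]
wrist_force: [-2.7, -12.9, 5.9]
opening: 0.1
grip_force: 0.0
```

Call:
{"name": "apply_moves", "arguments": {
  "motion": [
    [-1, 0.05, 0, 0, 0],
    [-1, 0.05, 0, 0, 0]
  ]
}}

```text
time_s: 7.92
ee_pos: [519.4, 36.8, 116.7]
eef_rot: [0.708, 0.706, -0.002, 0.001]
wrist_force: [-2.3, -12.6, 4.0]
opening: -0.3
grip_force: 0.0
```

Call:
{"name": "apply_moves", "arguments": {
  "motion": [
    [-1, 0.05, 0, 0, 0],
    [-1, 0.05, 0, 0, 0]
  ]
}}

```text
time_s: 8.18
ee_pos: [519.3, 40.8, 116.7]
eef_rot: [0.708, 0.706, -0.002, 0.001]
wrist_force: [-1.8, -12.4, 4.0]
opening: -0.0
grip_force: 0.0
```

Call:
{"name": "apply_moves", "arguments": {
  "motion": [
    [-1, 0.05, 0, 0, 0],
    [-1, 0.05, 0, 0, 0]
  ]
}}

```text
time_s: 8.43
ee_pos: [519.3, 44.8, 116.7]
eef_rot: [0.708, 0.706, -0.002, 0.001]
wrist_force: [-2.7, -12.6, 4.4]
opening: 0.1
grip_force: 0.0
```

Call:
{"name": "apply_moves", "arguments": {
  "motion": [
    [-1, 0.05, 0, 0, 0],
    [-1, 0.05, 0, 0, 0]
  ]
}}

```text
time_s: 8.68
ee_pos: [519.3, 48.7, 116.7]
eef_rot: [0.708, 0.706, -0.002, 0.001]
wrist_force: [-1.7, -12.4, 5.2]
opening: 0.3
grip_force: 0.0
```

Call:
{"name": "apply_moves", "arguments": {
  "motion": [
    [-1, 0.05, 0, 0, 0],
    [-1, 0.05, 0, 0, 0]
  ]
}}

```text
time_s: 8.93
ee_pos: [519.2, 52.8, 116.7]
eef_rot: [0.708, 0.706, -0.002, 0.001]
wrist_force: [-1.8, -12.5, 5.2]
opening: -0.1
grip_force: 0.0
```

Call:
{"name": "apply_moves", "arguments": {
  "motion": [
    [-1, 0.05, 0, 0, 0],
    [-1, 0.05, 0, 0, 0]
  ]
}}

```text
time_s: 9.18
ee_pos: [519.2, 56.7, 116.7]
eef_rot: [0.708, 0.706, -0.002, 0.001]
wrist_force: [-2.0, -13.0, 4.8]
opening: -0.1
grip_force: 0.0
```

Call:
{"name": "apply_moves", "arguments": {
  "motion": [
    [-1, 0.05, 0, 0, 0],
    [-1, 0.05, 0, 0, 0]
  ]
}}

```text
time_s: 9.43
ee_pos: [519.2, 60.7, 116.7]
eef_rot: [0.708, 0.706, -0.002, 0.001]
wrist_force: [-2.8, -11.9, 4.5]
opening: 0.2
grip_force: 0.0
```

Call:
{"name": "apply_moves", "arguments": {
  "motion": [
    [-1, 0.05, 0, 0, 0],
    [-1, 0.05, 0, 0, 0]
  ]
}}

```text
time_s: 9.68
ee_pos: [519.1, 64.7, 116.7]
eef_rot: [0.708, 0.706, -0.002, 0.001]
wrist_force: [-2.2, -12.3, 5.1]
opening: 0.1
grip_force: 0.0
```

Call:
{"name": "apply_moves", "arguments": {
  "motion": [
    [-1, 0.05, 0, 0, 0],
    [-1, 0.05, 0, 0, 0]
  ]
}}

```text
time_s: 9.93
ee_pos: [519.1, 68.7, 116.6]
eef_rot: [0.708, 0.706, -0.003, 0.001]
wrist_force: [-2.6, -12.6, 5.1]
opening: -0.0
grip_force: 0.0
```

Call:
{"name": "apply_moves", "arguments": {
  "motion": [
    [-1, 0.05, 0, 0, 0],
    [-1, 0.05, 0, 0, 0]
  ]
}}

```text
time_s: 10.18
ee_pos: [519.1, 72.7, 116.6]
eef_rot: [0.708, 0.706, -0.003, 0.001]
wrist_force: [-3.0, -13.3, 5.7]
opening: -0.2
grip_force: 0.0
```

Call:
{"name": "apply_moves", "arguments": {
  "motion": [
    [-1, 0.05, 0, 0, 0]
  ]
}}

```text
time_s: 10.3
ee_pos: [519.0, 74.7, 116.6]
eef_rot: [0.708, 0.706, -0.003, 0.001]
wrist_force: [-3.4, -12.5, 5.4]
opening: -0.3
grip_force: 0.0
```

Call:
{"name": "apply_moves", "arguments": {
  "motion": [
    [-1, 0.05, 0, 0, 0],
    [-1, 0.05, 0, 0, 0]
  ]
}}

```text
time_s: 10.55
ee_pos: [519.3, 78.5, 116.5]
eef_rot: [0.708, 0.706, -0.003, 0.001]
wrist_force: [-2.0, -14.8, 4.5]
opening: -0.1
grip_force: 0.0
```

Call:
{"name": "apply_moves", "arguments": {
  "motion": [
    [-1, 0.05, 0, 0, 0]
  ]
}}

```text
time_s: 10.68
ee_pos: [519.2, 79.9, 116.5]
eef_rot: [0.708, 0.706, -0.003, 0.001]
wrist_force: [-2.4, -15.8, 5.0]
opening: 0.1
grip_force: 0.0
```

Call:
{"name": "apply_moves", "arguments": {
  "motion": [
    [-1, 0.04, 0, 0, 0]
  ]
}}

```text
time_s: 10.8
ee_pos: [519.2, 80.9, 116.5]
eef_rot: [0.708, 0.706, -0.003, 0.002]
wrist_force: [-3.4, -17.0, 5.5]
opening: 0.2
grip_force: 0.0
```

Call:
{"name": "apply_moves", "arguments": {
  "motion": [
    [-1, 0, 0, 0, 0],
    [-1, 0, 0, 0, 0],
    [-1, 0, 0, 0, 0],
    [-1, 0, 0, 0, 0]
  ]
}}

```text
time_s: 11.3
ee_pos: [519.2, 81.0, 116.5]
eef_rot: [0.708, 0.706, -0.003, 0.001]
wrist_force: [-2.3, -15.6, 5.3]
opening: -0.0
grip_force: 0.0
```

```bash
python3 look.py 3
```

```text
11.35 [519.22  81.08 116.54] [ -2.50440733 -14.88212547   5.28003508]
```

View pics/wrist3.png

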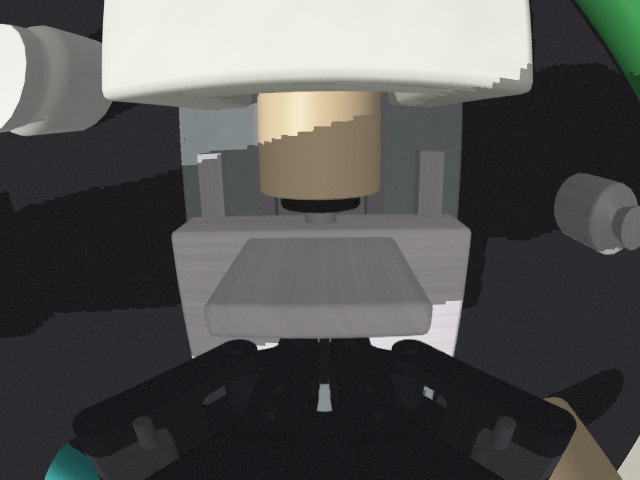

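Wrist: the tube is in the hood. The pad (rows 198–211) sits about 9 px, or 4.5 mm, closer to the carriage than before, so it is half pressed. Now I retract and go to the knob's front side.

Call:
{"name": "apply_moves", "arguments": {
  "motion": [
    [-1, -0.2, 0, 0, 0],
    [-1, -0.4, 0, 0, 0],
    [-1, -0.25, 0, 0, 0],
    [-1, 0, -0.4, 0, 0],
    [-1, 0, -0.7, 0, 0],
    [-1, 0, -0.7, 0, 0],
    [-1, 0, -0.48, 0, 0],
    [-1, 0, 0, 0, -1],
    [-1, 0, 0, 0, -1],
    [-1, 0, 0, 0, -1],
    [-1, 0, 0, 0, -1],
    [-1, 0, 0, 0, 0]
  ]
}}

```text
time_s: 12.85
ee_pos: [427.8, 52.7, 116.3]
eef_rot: [0.574, 0.819, -0.0, -0.0]
wrist_force: [0.1, -0.2, 0.4]
opening: 0.1
grip_force: 0.0
```

```bash
python3 look.py 4; python3 - <<'E'
from h import *
from scipy.spatial.transform import Rotation as R
s=arm.get_state();print(R.from_quat(s["eef_rot"]).as_matrix().round(3))
for c in ["wrist","side","scene"]:
    arm.grab_frame(c)
    for q in ["carriage","lever_knob","tube"]:
        for d in arm.spot_in(c,q)[:2]: print(c,q,round(d["p"],2),w(c,d["point"]).round(0))
E
```

```text
12.9 [427.99  52.63 116.28] [ 0.36466519 -0.55718942  0.28533698]
[[-0.341  0.94  -0.   ]
 [ 0.94   0.341  0.   ]
 [ 0.    -0.    -1.   ]]
wrist carriage 0.8 [486.  87.  69.]
wrist lever_knob 0.98 [509.  52.  81.]
wrist tube 0.9 [ 251. -176.   48.]
wrist tube 0.58 [506. 152.  74.]
side carriage 0.78 [489. 102.  73.]
side lever_knob 0.8 [498.  35.  83.]
side tube 0.85 [706. 275.  52.]
side tube 0.49 [504. 132.  78.]
scene carriage 0.4 [531. 148.  74.]
scene lever_knob 0.67 [484.  31.  81.]
scene lever_knob 0.5 [363. 200.  83.]
scene tube 0.85 [741. 258.  54.]
scene tube 0.79 [532. 149.  74.]
```

View pics/wrist4.png

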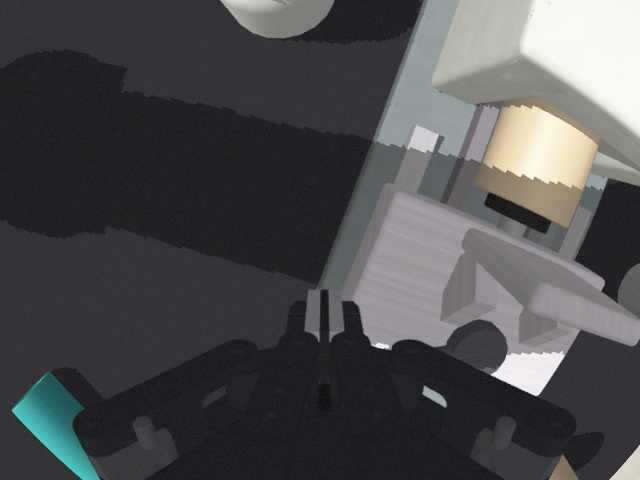

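Wrist: the lever hub is at about (477,345), the tube is in the hood against the pad at (518,212), and the fingers are clear in front of the knob.

```bash
python3 - <<'E'
from h import *
k=arm.calibration("wrist");T=np.array(k["pose"])
def hit(u,v,z):
    a,b=(u-k["cx"])/k["fx"],(v-k["cy"])/k["fy"];r=np.hypot(a,b)
    d=T[:3,:3]@[np.sin(r)*a/r,np.sin(r)*b/r,np.cos(r)];return T[:3,3]+d*(z-T[2,3])/d[2]
print(hit(477,343,82),hit(391,190,68))
E
```

```text
[510.94861865  54.60209493  82.        ] [440.30844396 108.41597981  68.        ]
```

Call:
{"name": "apply_moves", "arguments": {
  "motion": [
    [-1, -0.15, -0.08, 0, 0],
    [-1, -0.15, 0, 0, 0],
    [-1, -0.1, 0, 0, 0],
    [-1, 0, 0, 0, 0]
  ]
}}

```text
time_s: 14.0
ee_pos: [431.4, 35.8, 116.3]
eef_rot: [0.574, 0.819, -0.0, 0.0]
wrist_force: [-0.1, 0.1, 0.1]
opening: -0.2
grip_force: 0.0
```

Call:
{"name": "apply_moves", "arguments": {
  "motion": [
    [-1, -0.19, -0.04, 0, -1],
    [-1, -0.19, -0.04, 0, -1],
    [-1, -0.19, -0.04, 0, -1],
    [-1, -0.19, -0.04, 0, -1],
    [-1, 0, 0, 0, 0]
  ]
}}

```text
time_s: 14.62
ee_pos: [439.7, 6.3, 116.3]
eef_rot: [0.423, 0.906, 0.0, -0.0]
wrist_force: [0.0, -0.3, 1.1]
opening: -0.3
grip_force: 0.0
```

```bash
cat > piv.py <<'E'
from h import *
from scipy.spatial.transform import Rotation as R
s=arm.get_state();M=R.from_quat(s["eef_rot"]).as_matrix()
print(s["ee_pos"],s["wrist_force"],"pivot in tool",M.T@(np.array([517,45,116])-s["ee_pos"]),"a(tool)",np.degrees(np.arctan2(-M[0,0],M[1,0]))-20)
E
python3 piv.py
```

```text
[439.70203756   6.27409962 116.26030237] [ 0.00949128 -0.25147908  1.14034647] pivot in tool [-19.87455379  84.140758     0.27031375] a(tool) 19.900645555239954
```

```bash
python3 - <<'E'
from h import *
for c in ["side","scene"]:
    f=arm.grab_frame(c); cv2.imwrite(f"pics/{c}5.png",f[:,:,::-1])
    for d in arm.spot_in(c,"lever_knob")[:2]: print(c,round(d["p"],2),w(c,d["point"]).round(0))
a=cv2.imread("pics/side5.png")[130:330,230:500];b=cv2.imread("pics/scene5.png")[150:350,260:530]
cv2.imwrite("pics/c5.png",np.hstack([cv2.resize(i,None,fx=1.48,fy=1.48,interpolation=2) for i in(a,b)])[:, :800])
E
```

```text
side 0.61 [500.  33.  83.]
scene 0.8 [490.  20.  81.]
```

View pics/c5.png

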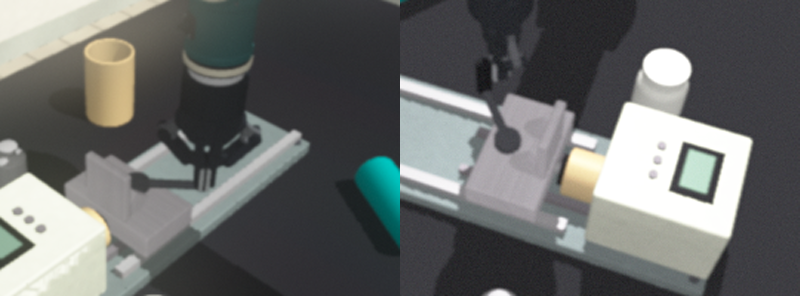

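The lever arm is already swung about 40° from the carriage's −x direction, with the knob at the fingers. The arc is working, so I continue.

Call:
{"name": "apply_moves", "arguments": {
  "motion": [
    [-1, -0.19, -0.04, 0, -1],
    [-1, -0.19, -0.04, 0, -1],
    [-1, -0.19, -0.04, 0, -1],
    [-1, -0.19, -0.04, 0, -1],
    [-1, -0.19, -0.04, 0, -1],
    [-1, -0.19, -0.04, 0, -1],
    [-1, -0.19, -0.04, 0, -1],
    [-1, -0.19, -0.04, 0, -1]
  ]
}}

```text
time_s: 15.82
ee_pos: [482.6, -35.6, 116.1]
eef_rot: [0.086, 0.996, 0.0, -0.001]
wrist_force: [-1.1, 0.5, 0.1]
opening: 0.5
grip_force: 0.7
```

```bash
python3 piv.py
```

```text
[482.64172217 -35.58069519 116.10597986] [-1.05966279  0.46058074  0.07607685] pivot in tool [-2.00854800e+01  8.52661620e+01  7.76442228e-02] a(tool) 60.16238966596532
```

Call:
{"name": "apply_moves", "arguments": {
  "motion": [
    [-1, -0.19, -0.04, 0, -1],
    [-1, -0.19, -0.04, 0, -1],
    [-1, -0.19, -0.04, 0, -1],
    [-1, -0.19, -0.04, 0, -1],
    [-1, -0.19, -0.04, 0, -1]
  ]
}}

```text
time_s: 16.45
ee_pos: [520.2, -43.7, 116.0]
eef_rot: [-0.132, 0.991, 0.0, -0.001]
wrist_force: [-1.4, 0.2, -0.4]
opening: -0.4
grip_force: 0.7
```

```bash
python3 piv.py
```

```text
[520.19281778 -43.68497165 115.97666699] [-1.38405439  0.22673491 -0.36350809] pivot in tool [-2.00875130e+01  8.64390542e+01 -2.34877563e-02] a(tool) 85.14462722862986
```

Call:
{"name": "apply_moves", "arguments": {
  "motion": [
    [-1, -0.05, -0.01, 0, -0.2],
    [-1, -0.05, 0, 0, -0.2]
  ]
}}

```text
time_s: 16.7
ee_pos: [524.2, -43.5, 116.0]
eef_rot: [-0.148, 0.989, -0.0, -0.001]
wrist_force: [-2.1, -0.9, -0.6]
opening: -0.2
grip_force: 0.7
```

Call:
{"name": "apply_moves", "arguments": {
  "motion": [
    [-1, -0.04, 0, 0, -0.2]
  ]
}}

```text
time_s: 16.82
ee_pos: [525.9, -43.3, 116.1]
eef_rot: [-0.156, 0.988, -0.0, -0.0]
wrist_force: [-1.7, -0.6, -1.4]
opening: 0.2
grip_force: 0.8
```

Call:
{"name": "apply_moves", "arguments": {
  "motion": [
    [-1, 0, 0, 0, 0],
    [-1, 0.3, 0, 0, 0],
    [-1, 0.5, 0, 0, 0],
    [-1, 0, 0, -0.6, 0],
    [-1, 0, 0, -1, 0],
    [-1, 0, 0, -1, 0],
    [-1, 0, 0, -0.6, 0],
    [-1, 0, 0, 0, 0]
  ]
}}

```text
time_s: 17.82
ee_pos: [496.6, -53.0, 246.2]
eef_rot: [-0.156, 0.988, -0.001, 0.002]
wrist_force: [0.7, -0.7, -0.7]
opening: -0.1
grip_force: 0.0
```

```bash
python3 look.py 6
```

```text
17.875 [495.72 -52.99 244.75] [ 0.28681875  0.679921   -0.31634121]
```

View pics/wrist6.png

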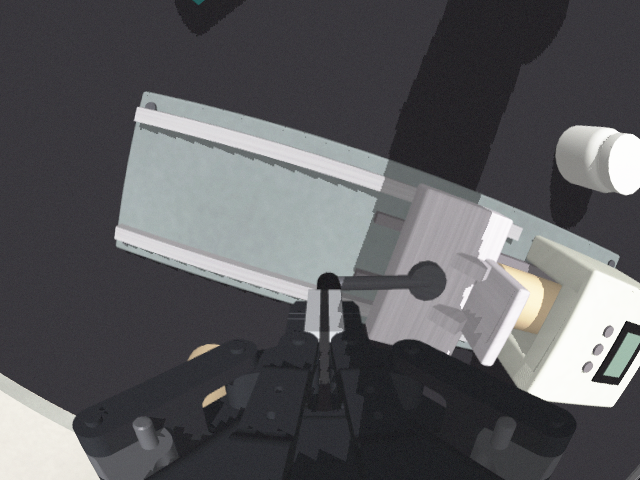

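```bash
python3 - <<'E'
from h import *
print(arm.get_state()["wrist_force"])
for c in ["wrist","side","scene"]:
    f=arm.grab_frame(c); cv2.imwrite(f"pics/{c}7.png",f[:,:,::-1])
    m=arm.outline_of(c,"lever_knob")
    for d in m[:1]:
        ys,xs=np.nonzero(d["pixels"]);print(c,d["p"],xs.min(),xs.max(),ys.min(),ys.max())
# predicted knob top/pivot px for a=0..; side cam
for c in("side","scene"):
    k=arm.calibration(c);T=np.linalg.inv(np.array(k["pose"]))
    for n,p in [("piv",(517,45,82))]+[(a,(517-85*np.cos(.359+np.radians(a)),45-85*np.sin(.359+np.radians(a)),104)) for a in(75,80,85,90)]:
        d=T[:3,:3]@p+T[:3,3];print(c,n,(k["fx"]*d[0]/d[2]+k["cx"]).round(1),(k["fy"]*d[1]/d[2]+k["cy"]).round(1))
E
```

```text
[ 0.28681875  0.679921   -0.31634121]
wrist 0.87 316 446 263 303
side 0.68 318 345 207 259
scene 0.57 279 341 224 253
side piv 323.5 250.7
side 75 349.6 221.4
side 80 346.5 220.1
side 85 343.3 218.9
side 90 340.0 217.9
scene piv 332.3 241.1
scene 75 286.5 223.5
scene 80 285.3 226.8
scene 85 284.5 230.2
scene 90 284.1 233.6
```

```bash
python3 - <<'E'
from h import *
k=arm.calibration("wrist");T=np.array(k["pose"])
def hit(u,v,z):
    a,b=(u-k["cx"])/k["fx"],(v-k["cy"])/k["fy"];r=np.hypot(a,b)
    d=T[:3,:3]@[np.sin(r)*a/r,np.sin(r)*b/r,np.cos(r)];return (T[:3,3]+d*(z-T[2,3])/d[2])[:2]
def ang(v): return np.arctan2(-v[1],-v[0])-.349-.01
for z in(72,78): print(ang(hit(345,284,z)-hit(410,282,z)))
print(ang(hit(328,275,127)-hit(428,280,82)),hit(428,280,82),hit(328,275,127))
m=arm.outline_of("wrist","lever_knob")[0]["pixels"];ys,xs=np.nonzero(m);sel=(xs>348)&(xs<405)
p=np.array([hit(u,v,76) for u,v in zip(xs[sel],ys[sel])]);_,_,V=np.linalg.svd(p-p.mean(0));v=V[0]*-np.sign(V[0][1]);print("fit",ang(v))
E
```

```text
1.5468500935382794
1.5468500935382785
1.2520041391817636 [510.57073167  45.46631824] [514.09973853 -42.25556239]
fit 1.505176337528578
```

```bash
python3 -c "
from bench import arm
print(arm.sign_off())"
```

```text
the job is handed in; nothing more can be done
None
```

I handed the job in, but the sign-off returned no verdict. By my estimates the tube is against the hidden stop with the pad about 4.5 mm in at roughly 5–6 N, the lever is at about 1.5 rad (needs over 1.42), the spare core, jar and weight were not touched, and the arm is clear.

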